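# Pull out a trolley case's handle to its second stop and hold it there

## Task

The small wheeled case lies on its front with its telescopic pull handle pushed fully home. Squeeze in the release button on the grip bar, draw the handle out past its first stop to its second stop (fully out), and finish still gripping the bar at full length so that I can wipe the rods down. Do not drag the case across the table and do not disturb the things around it.

Things in the scene. Friction and masses are not known exactly. Their poses are not given: they have to be found in the camera images.
- case: Small wheeled hard case of grey plastic, lying on its front, back panel up, loose, packed, 6 to 11 kg; dragging it takes over 20 N. 400 long (x) x 300 wide (y) x 180 high. Origin: on the table under the stowed grip bar's middle; the case spans x = -12 to 388, y = -150 to 150. Its -x end faces the robot (yaw within 0.4 rad), wheels at +x. Two fixed carry loops 40 above the table are not the pull handle.
- pull_handle (a joint): How far the telescopic handle is out, in m: 0 home (start), growing as it slides level along the case's -x. Lock notches at 0, 0.100 (first stop) and 0.200 (second stop); hard end at 0.202. Button out: locked in a notch, 1 mm play. Button held in: free, also past the first stop; let out on the way, it locks at the next notch. Sliding friction 3 N plus 8 N per m/s.
- grip_middle (a point): Centre of the pull handle's black grip bar, moving with it: at (0, 0, 164) mm in the case's frame when home. Axes as the case's. The bar is 192 long (y), 30 thick (x), 24 high. From it two aluminium rods, 15 wide and 12 high, at y = -80 and +80, run back (+x) into the case.
- release_button (a joint): Travel of the release button, in m: 0 out, 0.005 fully in, along the case's +x. Spring: 3 N at the start, 7 N fully in. The handle is free while it is in by more than 0.0035. Pinching the bar across its 30 mm thickness at its middle, one finger on the button and one behind the bar, presses it.
- button_face (a point): Centre of the outer face of the release button, a light grey key 44 long (y) and 15 high in the middle of the bar's outer (-x) side. It stands 6 mm proud of the bar when out, 1 mm when in: bar and button measure 36 mm across when out, 31 mm when pressed.
- pocket_floor (a point): Middle of the floor of the open pocket in which the bar lies when home, 112 above the table. The pocket is 228 wide (y) and reaches from the case's end face at x = -12 to a wall at x = 56; open above and at the end, the case's top beside and behind it is 182 above the table. Home, there is 41 mm of room behind the bar, 40 below it and nothing in front.
- remote_control: Black remote control, 170 x 44 x 16, lying on the table at the right. Origin: centre of its underside. Leave alone.
- game_controller: Dark grey game controller, about 110 x 150 x 50 high, on the table in front of the case, partly under the way of the handle, which passes about 100 above it. Origin: under its centre. Leave alone.
- coaster_a: Round slate coaster, 100 across, 6 thick, on the table, left. Origin: centre of its underside. Leave alone.
- coaster_b: Round slate coaster, the same, on the table, right. Origin: centre of its underside. Leave alone.
- coaster_c: Round slate coaster, the same, under the mug. Origin: centre of its underside. Leave alone.
- mug: White mug, 82 across, 92 high, standing on a coaster at the right. Origin: centre of its underside. Leave alone.
- tissue_box: Cardboard tissue box, 118 x 118 x 125 high with a paper tissue 40 high sticking out on top, at the left. Origin: centre of its underside. Leave alone.

How it is judged:
By the outcome, as a careful person would: the job done as asked, in the order asked, and still so for the second after the job is handed in, while the arm keeps its last pose, push and grip.
It also fails if it takes over 35 s, if anything falls off the work surface, if the arm or the gripper's body presses on something with over 40 N, if the wrist force passes 120 N, or if a joint passes its speed limit or range.

## Robot

A 6-joint arm with a two-finger parallel gripper is mounted at the origin on the work surface. World frame = base frame: x ahead of the robot, y to its left, z up, the work surface at z = 0. Lengths are in m, angles in rad, forces in N, time in s.
With the tool pointing down it reaches from about 0.35 to 0.975 m from the base axis. Payload 17.4 kg.
Tool frame: the origin (TCP) lies on the centre line of the jaws, within the pads' length; the fingertips stand 25 mm ahead of it and the grasp point (between the pads) lies 6 mm ahead of it; z points along the fingers, y is the line along which they close (so a half turn about z gives the same grasp; the last joint's range is limited). The gripper opens to 85 mm and grips with 20 to 120 N. Pads are 22 mm wide; open, the fingers measure 114 mm over their backs; the gripper's body (76 mm by 85 mm) begins 54 mm behind the grasp point. The pads swing forward as they close: fully open they stand 13 mm farther back than shut.
Start: joints at [-1.257, 0.116, 1.442, -0, 1.584, -0.038], TCP at [0.233, -0.634, 0.256] pointing down, gripper open.
Joint ranges: [-2.83, 2.83], [-0.83, 2.19], [0.07, 2.5], [-1.14, 4.28], [0.01, 3], [-2.97, 2.97]. Speed limits (rad/s): [1.89, 1.89, 2.22, 3.14, 3.14, 3.14].

## Interface

Orientations are given as a 3x3 rotation matrix whose columns are the frame's x, y, z axes.
In Python, from plant import env gives the robot as it stands. The module is installed in compiled form; this text tells all that it offers.
- The arm moves only by the tool move_arm, never from a script. Its argument "targets" is a list of rows, each a list of 6 numbers: the shift along the tool's x, y, z in units of 60 mm (1.0 is 60 mm), then the turn, a rotation vector about the tool's x, y, z in units of 5 degrees (1.0 is 5 degrees). A call has 1 to 8 rows; each row shifts and turns the commanded pose from where the row before left it, along the tool's axes as they then stand; what a row does not reach is not made up. A row lasts 1/8 s, in which the tool goes at most 62.5 mm and 10.7 degrees, less where a joint would pass 70% of its speed; a pose out of reach is approached as far as the arm can. A call is refused whole if a number of a shift passes 1 or a number of a turn 1, either way. A call with a gripper value outside its range is refused whole. "hand" is the closure in counts, from 0 (fully open) to 255 (shut), set as the call begins (left out, the last holds). The fingers move at their own pace and stop on an object; "squeeze" is the grip in N (left out, the last holds). Time passes only in rows, so rows that do not move let the fingers close. It gives the time, the measured TCP pose, the force, the opening and the grip force at its end, in the units of the state.
- env.get_obs(): the state, without advancing time (a new reading comes with each control period).
- env.camera(name): name is "scene" or "top"; returns the picture (420x560x3 uint8, red, green, blue); there is no depth.
- env.calibration(name): a dict with "fx", "fy", "cx", "cy" (pixels), "R" (3x3) and "t" (3): a world point X has camera coordinates R X + t. Camera axes: x right, y down, z forward; pixel columns grow to the right and rows downward; lengths in m; the calibration is good to about 2 mm. A picture is of the moment at which its call begins. calibration takes no time and is no camera call.
- env.close_job(): hands the job in; it is judged then, once.
The state is a dict: "time": time; "joint_positions": joint angles; "joint_vel": joint speeds; "joint_efforts": joint torques, N m; "tcp_pos": TCP position; "tcp_rot": TCP orientation; "ft_force": force on the tool from outside, world axes, zero at the start; "moment": the same for the moment, N m; "grip_width": opening from 0.0 (shut) to 1.0 (fully open); "finger_force": force on a finger pad.
Only numpy, scipy, OpenCV 4.12 (cv2) and the standard library are available. Lean on these libraries where they do the work, as an engineer would, in place of code of your own. Each camera call takes 0.05 s, during which the arm holds its last target. There are 200 camera calls.

## Working session

There is one attempt and no reset: what is moved stays moved. The work goes in short steps, Python scripts to look and compute and a tool call to move; the robot and the scene stay as the last step left them, time stands still between calls to the robot, and variables do not carry over. Pictures are saved under pics/ and viewed, at most 10 in all, crops included, and the job is handed in when it is done.

Besides the shell and the picture viewer there is one more tool, called after ">>>" as name(argument=value, ...) on one line, values as JSON. move_arm: Moves the arm, as the interface text tells. Its arguments: {"type":"object","properties":{"targets":{"type":"array"},"hand":{"type":"number"},"squeeze":{"type":"number"}},"required":["targets"]}

```bash
mkdir -p pics; python3 - <<'E'
from plant import env
import cv2
for n in("top","scene"):
    cv2.imwrite(f"pics/{n}0.png",env.camera(n)[:,:,::-1]); c=env.calibration(n); print(n,{k:(v.tolist() if hasattr(v,'tolist') else v) for k,v in c.items()})
o=env.get_obs();print(o["tcp_pos"],o["tcp_rot"],o["time"])
E
```

```text
top {'fx': 425.7253716320647, 'fy': 425.7253716320647, 'cx': 280.20962777578154, 'cy': 211.58846007859168, 'R': [[-0.002591490124074397, -0.999866558766981, -0.01612913011952025], [-0.9931538179443603, 0.004457078151077533, -0.11672886685347024], [0.11678517920299997, 0.01571620545267777, -0.9930328407483271]], 't': [0.014491822754585777, 0.5310262010010369, 1.2320358116653154]}
scene {'fx': 411.69569550925337, 'fy': 411.69569550925337, 'cx': 274.57412305257685, 'cy': 200.24770052843803, 'R': [[-0.688999892999194, 0.7247475914241367, 0.00448064415145255], [0.5688801606171002, 0.5446303399588982, -0.6162411505673061], [-0.4490595843575342, -0.4220411372380278, -0.787544772172015]], 't': [0.38500913365519074, -0.22229464446145333, 1.5154048056786964]}
[ 0.23254756 -0.63353415  0.25563227] [[ 9.38755090e-01  3.44584917e-01 -3.41189876e-04]
 [ 3.44585086e-01 -9.38754571e-01  9.87419361e-04]
 [ 1.99562635e-05 -1.04451389e-03 -9.99999454e-01]] 0.1
```

View pics/top0.png

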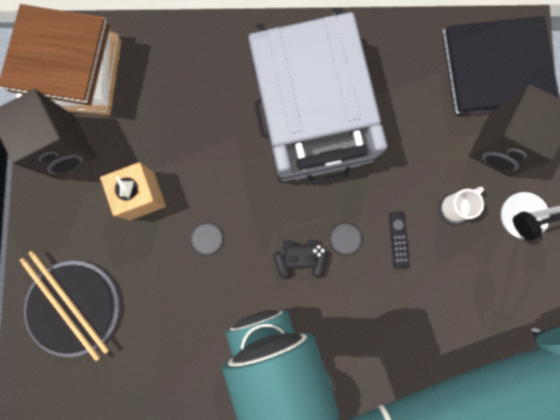

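View pics/scene0.png

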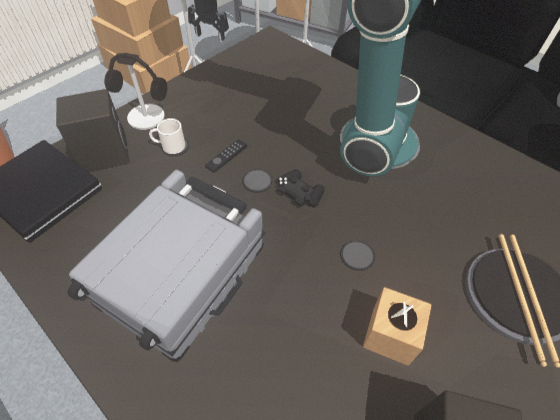

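The top view shows the case around (320,95), with its pocket and bar near (332,150). The controller is near (302,257). The mug and remote are on the right, clear of the handle's path. I'll zoom in on the bar.

```bash
python3 - <<'E'
import cv2
a=cv2.imread("pics/top0.png")[115:195,255:395]
b=cv2.imread("pics/scene0.png")[165:235,160:270]
a=cv2.resize(a,(770,440),interpolation=cv2.INTER_CUBIC)
a=cv2.convertScaleAbs(a,alpha=1.5,beta=20)
cv2.imwrite("pics/c1.png",a)
E
```

```text
(no output)
```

View pics/c1.png

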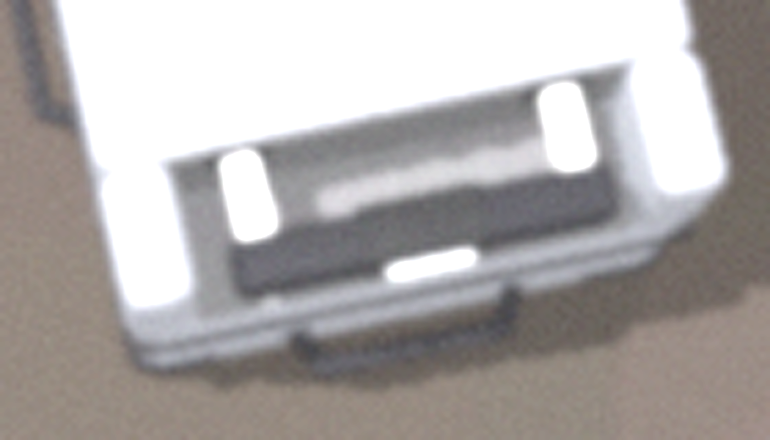

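The crop shows the bar from (240,270) to (612,195), the light button centred at (430,264), and the rods meeting the bar at (255,237) and (577,170).

```bash
cat > h.py <<'E'
from plant import env
import numpy as np
def back(n,u,v,z):
    c=env.calibration(n);R=np.array(c["R"]);t=np.array(c["t"])
    d=R.T@[(u-c["cx"])/c["fx"],(v-c["cy"])/c["fy"],1];o=-R.T@t
    return o+d*(z-o[2])/d[2]
def proj(n,X):
    c=env.calibration(n);p=np.array(c["R"])@X+np.array(c["t"])
    return c["fx"]*p[0]/p[2]+c["cx"],c["fy"]*p[1]/p[2]+c["cy"]
E
python3 - <<'E'
from h import *
P=lambda u,v,z:back("top",255+(u-2.25)/5.5,115+(v-2.25)/5.5,z)
for nm,u,v,z in [("FL",245,295,.176),("FR",615,215,.176),("BR",612,172,.176),("rodL",255,238,.17),("rodR",577,170,.17),("btn",430,264,.1715),("topL",108,165,.182),("topR",630,62,.182)]:
    print(nm,P(u,v,z).round(4))
a=P(255,238,.17)-P(577,170,.17);print("yaw",np.arctan2(-a[0],a[1]),np.linalg.norm(a))
a=P(108,165,.182)-P(690,50,.182);print("yaw",np.arctan2(-a[0],a[1]),np.linalg.norm(a))
o=env.get_obs();print(np.arctan2(o["tcp_rot"][1,0],o["tcp_rot"][0,0]))
# case edges far: left top corner and right
for u,v in [(250,35),(353,14),(383,125)]: print(back("top",u,v,.182))
E
```

```text
FL [ 0.6297 -0.0402  0.176 ]
FR [ 0.668  -0.2193  0.176 ]
BR [ 0.6894 -0.2184  0.176 ]
rodL [ 0.6593 -0.0455  0.17  ]
rodR [ 0.6921 -0.2026  0.17  ]
btn [ 0.6455 -0.1301  0.1715]
topL [0.6929 0.0257 0.182 ]
topR [ 0.7423 -0.2274  0.182 ]
yaw 0.20605259422607952 0.160458045035378
yaw 0.1930539367500639 0.2875178162375015
0.35179676583871705
[1.00228005 0.09198069 0.182     ]
[ 1.06018585 -0.19162302  0.182     ]
[ 0.7443612  -0.26422921  0.182     ]
```

```bash
cat >> h.py <<'E'
from scipy.spatial.transform import Rotation as Ro
YAW=.206; CX=np.array([np.cos(YAW),np.sin(YAW),0]); CY=np.array([-CX[1],CX[0],0]); G=np.array([.662,-.127,.164])
def plan(goal,n):
    o=env.get_obs();R=np.array(o["tcp_rot"]);p=np.array(o["tcp_pos"])
    Rg=np.column_stack([-CY,CX,[0,0,-1]])
    Rg[:,0]=np.cross(Rg[:,1],Rg[:,2])
    w=Ro.from_matrix(R.T@Rg).as_rotvec();d=(np.array(goal)-p)/n
    print("rot deg",np.degrees(w).round(2),"d mm",(1000*d*n).round(1),"tool d mm",(1000*R.T@d*n).round(1))
    for i in range(n):
        print([round(float(v),2) for v in R.T@d/.06]+[round(float(v),2) for v in np.degrees(w)/5/n])
        R=R@Ro.from_rotvec(w/n).as_matrix()
E
python3 -c "
from h import *
plan(G-.003*CX+[0,0,.085],17)"
```

```text
rot deg [-5.000e-02 -4.000e-02 -8.165e+01] d mm [426.5 505.9  -6.6] tool d mm [ 574.7 -328.     7. ]
[0.56, -0.32, 0.01, -0.0, -0.0, -0.96]
[0.59, -0.27, 0.01, -0.0, -0.0, -0.96]
[0.61, -0.22, 0.01, -0.0, -0.0, -0.96]
[0.63, -0.17, 0.01, -0.0, -0.0, -0.96]
[0.64, -0.12, 0.01, -0.0, -0.0, -0.96]
[0.65, -0.06, 0.01, -0.0, -0.0, -0.96]
[0.65, -0.01, 0.01, -0.0, -0.0, -0.96]
[0.65, 0.04, 0.01, -0.0, -0.0, -0.96]
[0.64, 0.1, 0.01, -0.0, -0.0, -0.96]
[0.63, 0.15, 0.01, -0.0, -0.0, -0.96]
[0.62, 0.2, 0.01, -0.0, -0.0, -0.96]
[0.6, 0.25, 0.01, -0.0, -0.0, -0.96]
[0.57, 0.3, 0.01, -0.0, -0.0, -0.96]
[0.55, 0.35, 0.01, -0.0, -0.0, -0.96]
[0.51, 0.4, 0.01, -0.0, -0.0, -0.96]
[0.48, 0.44, 0.01, -0.0, -0.0, -0.96]
[0.44, 0.48, 0.01, -0.0, -0.0, -0.96]
```

>>> move_arm(targets=[[0.56, -0.32, 0, 0, 0, -0.96], [0.59, -0.27, 0, 0, 0, -0.96], [0.61, -0.22, 0, 0, 0, -0.96], [0.63, -0.17, 0, 0, 0, -0.96], [0.64, -0.12, 0, 0, 0, -0.96], [0.65, -0.06, 0, 0, 0, -0.96], [0.65, -0.01, 0, 0, 0, -0.96], [0.65, 0.04, 0, 0, 0, -0.96]], hand=75, squeeze=25)

```text
time: 1.1
tcp_pos: [0.4347, -0.3943, 0.256]
tcp_rot: [[0.519, 0.855, -0.0], [0.855, -0.519, 0.0], [0.0, -0.0, -1.0]]
ft_force: [0.2, -0.6, -0.6]
grip_width: 0.703
finger_force: 0.0
```

>>> move_arm(targets=[[0.64, 0.1, 0, 0, 0, -0.96], [0.63, 0.15, 0, 0, 0, -0.96], [0.62, 0.2, 0, 0, 0, -0.96], [0.6, 0.25, 0, 0, 0, -0.96], [0.57, 0.3, 0, 0, 0, -0.96], [0.55, 0.35, 0, 0, 0, -0.96], [0.51, 0.4, 0, 0, 0, -0.96], [0.48, 0.44, 0, 0, 0, -0.96]])

```text
time: 2.1
tcp_pos: [0.6354, -0.156, 0.2559]
tcp_rot: [[-0.124, 0.992, -0.001], [0.992, 0.124, 0.0], [0.0, -0.001, -1.0]]
ft_force: [0.1, -0.2, 0.7]
grip_width: 0.706
finger_force: 0.0
```

>>> move_arm(targets=[[0.44, 0.48, 0, 0, 0, -0.96], [0, 0, 0, 0, 0, 0], [0, 0, 0, 0, 0, 0]])

```text
time: 2.48
tcp_pos: [0.6599, -0.1276, 0.2559]
tcp_rot: [[-0.203, 0.979, -0.001], [0.979, 0.203, -0.0], [0.0, -0.001, -1.0]]
ft_force: [-0.6, 0.1, -0.1]
grip_width: 0.702
finger_force: 0.0
```

```bash
python3 -c "
from h import *
import cv2
plan(G-.003*CX+[0,0,.006],3)
o=env.get_obs();print(o['tcp_pos'],o['grip_width'],o['ft_force'],o['time'])
a=env.camera('top')[115:195,255:395,::-1];b=env.camera('scene')[150:230,160:300,::-1]
f=lambda a:cv2.convertScaleAbs(cv2.resize(a,(520,297),interpolation=cv2.INTER_CUBIC),alpha=1.4,beta=20)
cv2.imwrite('pics/c2.png',cv2.vconcat([f(a),f(b)]))
"
```

```text
rot deg [-0.05 -0.01 -0.08] d mm [ -0.8   0.  -85.9] tool d mm [ 0.2 -0.7 85.9]
[0.0, -0.0, 0.48, -0.0, -0.0, -0.01]
[0.0, -0.0, 0.48, -0.0, -0.0, -0.01]
[0.0, -0.0, 0.48, -0.0, -0.0, -0.01]
[ 0.65986272 -0.12764241  0.25588854] 0.7021884079972587 [-0.59419364  0.11616744 -0.14678096] 2.475
```

View pics/c2.png

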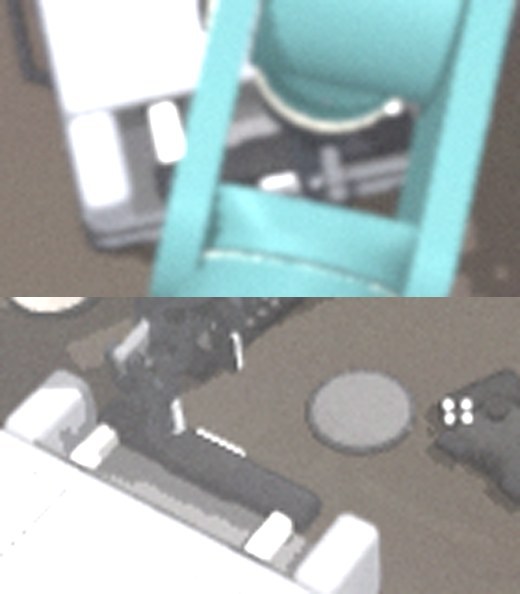

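The gripper hovers above the bar. The button shows at scene-crop (220,440), so I'll check that against the estimate.

```bash
python3 -c "
from h import *
f=lambda X:(lambda u,v:((u-160)*520/140,(v-150)*297/80+297))(*proj('scene',X))
print('btn',f(G-.018*CX+[0,0,.0075]))
for s in(-1,1):
  print('bar end front top',f(G-.015*CX+s*.096*CY+[0,0,.012]),'rod',f(G+.015*CX+s*.08*CY+[0,0,.006]))
p=env.get_obs()['tcp_pos']
for s in(-1,1): print('tip',f(p+s*.03*CX-[0,0,.022]))
"
```

```text
btn (np.float64(221.54720397950754), np.float64(440.10023215318984))
bar end front top (np.float64(117.46611867010641), np.float64(387.86957837341083)) rod (np.float64(110.22940293983085), np.float64(426.7521366468095))
bar end front top (np.float64(325.23570852093985), np.float64(492.7164877267691)) rod (np.float64(283.96071785596), np.float64(516.4022378515074))
tip (np.float64(224.04358583662307), np.float64(371.0929176749538))
tip (np.float64(173.12330923411653), np.float64(424.90067235936573))
```

The estimate matches to about 1 mm, so I'll descend.

>>> move_arm(targets=[[0, 0, 0.48, 0, 0, 0], [0, 0, 0.48, 0, 0, 0], [0, 0, 0.3, 0, 0, 0], [0, 0, 0.17, 0, 0, 0], [0, 0, 0, 0, 0, 0]])

```text
time: 3.2
tcp_pos: [0.66, -0.1276, 0.1704]
tcp_rot: [[-0.203, 0.979, -0.0], [0.979, 0.203, 0.0], [0.0, -0.0, -1.0]]
ft_force: [0.3, 0.3, -0.7]
grip_width: 0.707
finger_force: 0.0
```

>>> move_arm(targets=[[0, 0, 0, 0, 0, 0], [0, 0, 0, 0, 0, 0]], hand=135)

```text
time: 3.45
tcp_pos: [0.6604, -0.1275, 0.1714]
tcp_rot: [[-0.204, 0.979, 0.001], [0.979, 0.204, -0.0], [-0.0, 0.001, -1.0]]
ft_force: [0.2, 1.1, -0.1]
grip_width: 0.47
finger_force: 0.0
```

>>> move_arm(targets=[[0, 0, 0, 0, 0, 0], [0, 0, 0, 0, 0, 0]], hand=152)

```text
time: 3.7
tcp_pos: [0.6606, -0.1275, 0.1714]
tcp_rot: [[-0.204, 0.979, 0.002], [0.979, 0.204, -0.0], [-0.001, 0.002, -1.0]]
ft_force: [3.4, 1.1, 5.2]
grip_width: 0.402
finger_force: 5.8
```

>>> move_arm(targets=[[0, 0, 0, 0, 0, 0], [0, 0, 0, 0, 0, 0]], hand=158)

```text
time: 3.95
tcp_pos: [0.6607, -0.1274, 0.1716]
tcp_rot: [[-0.204, 0.979, 0.002], [0.979, 0.204, -0.0], [-0.001, 0.002, -1.0]]
ft_force: [3.5, 0.9, 6.1]
grip_width: 0.385
finger_force: 6.5
```

>>> move_arm(targets=[[0, 0, 0, 0, 0, 0], [0, 0, 0, 0, 0, 0], [0, 0, 0, 0, 0, 0]], hand=200, squeeze=45)

```text
time: 4.32
tcp_pos: [0.6607, -0.1274, 0.1719]
tcp_rot: [[-0.204, 0.979, 0.002], [0.979, 0.204, -0.0], [-0.001, 0.002, -1.0]]
ft_force: [2.9, 0.7, 9.2]
grip_width: 0.349
finger_force: 45.6
```

>>> move_arm(targets=[[0, -0.05, -0.02, 0, 0, 0], [0, -0.1, 0, 0, 0, 0], [0, -0.1, 0, 0, 0, 0], [0, 0, 0, 0, 0, 0]])

```text
time: 4.82
tcp_pos: [0.6447, -0.1308, 0.1719]
tcp_rot: [[-0.203, 0.979, -0.001], [0.979, 0.203, -0.0], [-0.0, -0.001, -1.0]]
ft_force: [-3.5, -2.5, 5.1]
grip_width: 0.35
finger_force: 44.3
```

Sliding freely at about 4 N, so I'll continue.

>>> move_arm(targets=[[0, -0.2, 0, 0, 0, 0], [0, -0.3, 0, 0, 0, 0], [0, -0.3, 0, 0, 0, 0], [0, -0.3, 0, 0, 0, 0], [0, -0.2, 0, 0, 0, 0], [0, 0, 0, 0, 0, 0]])

```text
time: 5.58
tcp_pos: [0.5682, -0.1471, 0.1719]
tcp_rot: [[-0.203, 0.979, -0.0], [0.979, 0.203, -0.001], [-0.001, -0.001, -1.0]]
ft_force: [-1.0, -6.2, 5.6]
grip_width: 0.354
finger_force: 44.8
```

>>> move_arm(targets=[[-0.02, -0.2, 0, 0, 0, 0], [0, -0.3, 0, 0, 0, 0], [-0.01, -0.3, 0, 0, 0, 0], [0, -0.3, 0, 0, 0, 0], [-0.01, -0.3, 0, 0, 0, 0], [0, -0.1, 0, 0, 0, 0], [0, 0, 0, 0, 0, 0]])

```text
time: 6.45
tcp_pos: [0.4805, -0.166, 0.1719]
tcp_rot: [[-0.204, 0.979, -0.001], [0.979, 0.204, 0.003], [0.003, -0.0, -1.0]]
ft_force: [-4.7, 11.2, 8.6]
grip_width: 0.351
finger_force: 45.4
```

>>> move_arm(targets=[[0.03, -0.1, 0, 0, 0, 0], [0, -0.1, 0, 0, 0, 0], [0, 0, 0, 0, 0, 0]])

```text
time: 6.82
tcp_pos: [0.4686, -0.1683, 0.1718]
tcp_rot: [[-0.203, 0.979, -0.0], [0.979, 0.203, -0.001], [-0.001, -0.0, -1.0]]
ft_force: [-2.3, -6.1, 5.0]
grip_width: 0.353
finger_force: 45.0
```

>>> move_arm(targets=[[-0.01, -0.03, 0, 0, 0, 0], [0, -0.03, 0, 0, 0, 0], [0, 0, 0, 0, 0, 0]])

```text
time: 7.2
tcp_pos: [0.4659, -0.169, 0.1719]
tcp_rot: [[-0.204, 0.979, 0.001], [0.979, 0.204, 0.0], [0.0, 0.001, -1.0]]
ft_force: [2.9, 0.3, 5.3]
grip_width: 0.354
finger_force: 46.2
```

>>> move_arm(targets=[[0, -0.02, 0, 0, 0, 0], [0, 0, 0, 0, 0, 0]])

```text
time: 7.45
tcp_pos: [0.4657, -0.169, 0.1719]
tcp_rot: [[-0.204, 0.979, 0.003], [0.979, 0.204, 0.001], [-0.0, 0.003, -1.0]]
ft_force: [16.8, 2.4, 0.3]
grip_width: 0.35
finger_force: 48.3
```

>>> move_arm(targets=[[0, -0.02, 0, 0, 0, 0], [0, 0, 0, 0, 0, 0]])

```text
time: 7.7
tcp_pos: [0.4656, -0.169, 0.1719]
tcp_rot: [[-0.204, 0.979, 0.006], [0.979, 0.204, 0.001], [-0.0, 0.006, -1.0]]
ft_force: [30.5, 3.5, -6.3]
grip_width: 0.35
finger_force: 50.4
```

Force rises to 30 N with no more motion, so this is the hard end. I'll back off to the stop.

>>> move_arm(targets=[[0, 0.05, 0, 0, 0, 0], [0, 0, 0, 0, 0, 0], [0, 0, 0, 0, 0, 0]])

```text
time: 8.07
tcp_pos: [0.4665, -0.1688, 0.1719]
tcp_rot: [[-0.204, 0.979, 0.0], [0.979, 0.204, 0.0], [0.0, 0.0, -1.0]]
ft_force: [3.1, 1.0, 5.3]
grip_width: 0.354
finger_force: 46.2
```

```bash
python3 -c "
from h import *
import cv2
a=env.camera('top')[100:290,240:420,::-1];b=env.camera('scene')[130:320,100:360,::-1]
f=lambda a,w:cv2.convertScaleAbs(cv2.resize(a,(w,400),interpolation=cv2.INTER_CUBIC),alpha=1.4,beta=20)
cv2.imwrite('pics/c3.png',cv2.hconcat([f(a,300),f(b,480)]))
for s in(-1,1):
  for x in (-.012,):
    u,v=proj('scene',G*[1,1,0]+x*CX+s*.13*CY+[0,0,.182]);print((u-100)*480/260+300,(v-130)*400/190)
"
```

```text
450.0750925582366 82.1620619876962
590.6659409249282 163.06751757898215
```

View pics/c3.png

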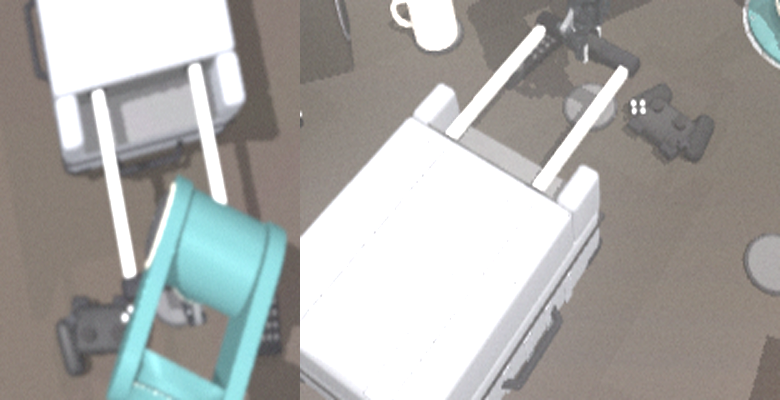

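The handle is fully out with both rods exposed. The case hasn't moved and the surrounding things are untouched, so I'll hand in.

```bash
python3 -c "
from plant import env
print(env.close_job())"
```

```text
the job is handed in; nothing more can be done
None
```

The handle is out at its second stop with the button pressed in and the gripper still holding the bar. In the last pictures the case and the things around it look undisturbed; the job is handed in.

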